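Fit the change gear of a colour-card coater in mesh with its drive gear

TASK

Take the larger gear, the one with the round knob, out of the wooden rack and fit it on the card coater's stub shaft, knob up, fully home on the shoulder with its teeth in mesh with the fixed drive gear. Lay it down flat on the table on the way so that you can take it by its knob; rock it about its axis to find the mesh rather than forcing the teeth, and leave everything else where it stands.

Things in the scene. Friction and masses are not known exactly. Their poses are not given: they have to be found in the camera images.
- gear_mid (a point): Change gear to fit, aluminium, 0.15 to 0.35 kg: toothed disc 16 mm thick, 20 coarse straight teeth, 88 mm over the tips (pitch radius 40, root radius 35), knob on one face, blind bore 19 mm wide, 16 mm deep in the other. The point is the disc's centre, half-way through its thickness; z is the axis, out through the knob (faces at -8 and +8 mm); x points at the middle of a gap between teeth (every 18 deg).
- gear_knob (a point): Centre of the change gear's round knob (hub), solid, 32 mm in diameter, 32 mm tall, on the gear's axis: 24 mm from the disc's centre, its end at 40 mm. The gear starts standing on its teeth in one of the rack's two slots, axis level, knob facing away from the robot within 35 degrees of straight ahead; the upper half of the disc is free and can be pinched across its 16 mm thickness.
- drive_gear_mid (a point): Fixed drive gear on the coater's deck, dark steel, cannot turn: 14 teeth of the same module 4, pitch radius 28 mm, 64 mm over the tips, 14 mm thick, axis upright, 69 mm from the stub shaft's axis. The point is its centre, half-way up, 4 mm above the seat's level; x points at the middle of a tooth (every 25.7 deg). Teeth have about 2 mm of backlash and chamfered ends.
- seat (a point): Seat on the coater: centre of the top of a 29 mm wide shoulder, 6 mm above the deck, on the axis of the upright stub shaft. The stub is 16 mm in diameter and rises 15 mm above this point, its top 4 mm tapered. z is up, x points to the drive gear. The fitted gear's lower face rests at this height, its centre 8 mm higher.
- coater: The coater, grey fixed machine: deck 215 x 160 mm, top 45 mm above the table. Origin on the table; deck spans x -100 to +115, y -80 to +80 mm; stub at x = -35, y = 0, drive gear at x = 34, y = 0. White motor housing from x = 73 to the end, 60 mm (with its black cap 78 mm) above the deck. Two cheeks 16 mm high stand on the deck at y = -66 and +66 mm.
- rack: Fixed plywood gear rack, 170 (x) x 120 (y) mm, base 12 mm thick, with two slots along y at x = -45 and +35 mm, each 18 mm wide between walls reaching 32 mm above the table. Origin at the table under its centre. Gears stand on the base with their axes along x.
- small_gear_mid (a point): Bystander: smaller aluminium gear without knob, 64 mm over the tips, 16 mm thick, standing in the other slot. Centre of the gear; z is its axis.
- tape_mid (a point): Bystander: roll of masking tape lying flat, 84 mm in diameter, 24 mm high. Centre, half-way up.
- dish_mid (a point): Bystander: small white ceramic dish, 84 mm in diameter, 18 mm high. Centre, half-way up.
- tin_mid (a point): Bystander: paint tin, 66 mm in diameter, 85 mm high. Centre, half-way up.
- jar_mid (a point): Bystander: jar with black cap, 56 mm in diameter, 75 mm high. Centre, half-way up.
- brush_mid (a point): Bystander: brush lying on the table, 170 mm long along its x. Middle of its length, about 8 mm up.
Not all that is in view belongs to the job. Leave any red or turquoise look-alike of the part that bears gear_mid alone.

How it is judged:
By the outcome, as a careful person would: the job done as asked, in the order asked, and still so for the second after the job is handed in, with the robot touching nothing.
It also fails if it takes over 64 s, if anything falls off the work surface, if the arm or the gripper's body presses on something with over 40 N, if the wrist force passes 120 N, or if a joint passes its speed limit or range.

ROBOT

A 6-joint arm with a two-finger parallel gripper is mounted at the origin on the work surface. World frame = base frame: x ahead of the robot, y to its left, z up, the work surface at z = 0. Lengths are in mm, angles in rad, forces in N, time in s.
With the tool pointing down it reaches from about 400 to 925 mm from the base axis. Payload 12.5 kg.
Tool frame: the origin (TCP) lies at the very end of the fingers, on their centre line; the grasp point (between the pads) lies 19 mm behind it; z points along the fingers, y is the line along which they close (so a half turn about z gives the same grasp; the last joint's range is limited). The gripper opens to 95 mm and grips with 3 to 60 N. Pads are 20 mm wide; open, the fingers measure 119 mm over their backs; the gripper's body (75 mm by 180 mm) begins 59 mm behind the grasp point.
Start: joints at [1.224, 0.491, 1.559, -0, 1.092, -0.106], TCP at [149.031, 606.99, 214.661] pointing down, gripper open.
Joint ranges: [-3.1, 3.1], [-0.84, 2.19], [0.05, 2.79], [-1.13, 4.28], [0.06, 2.93], [-2.69, 2.69]. Speed limits (rad/s): [2.22, 2.22, 2.79, 3.14, 3.14, 3.14].

INTERFACE

Orientations are given as [roll, pitch, yaw] about the fixed x, y, z axes, in that order (R = Rz(yaw) Ry(pitch) Rx(roll)).
In Python, from cell import state, imaging, env, spot_in, mark_of gives the robot as it stands. The module is installed in compiled form; this text tells all that it offers.
- The arm moves only by the tool step_arm, never from a script. Its argument "increments" is a list of rows, each an object with "slide": the shift along the tool's x, y, z in m, a list of three; "roll": the turn about the tool's z in rad. A call has 1 to 5 rows; each row is the pose to reach, as a shift and turn from the pose commanded when the call began, along the tool's axes at that moment; what a row does not reach only later rows make up. A row lasts 1/8 s, in which the tool goes at most 62.5 mm and 10.7 degrees, less where a joint would pass 70% of its speed; a pose out of reach is approached as far as the arm can. A call with a gripper value outside its range is refused whole. "fingers" is the opening, from 0 (shut) to 1 (fully open), set as the call begins (left out, the last holds). The fingers move at their own pace and stop on an object; the grip force is fixed at half the most. Time passes only in rows, so rows that repeat a pose let the fingers close. It gives the time, the measured TCP pose, the force, the opening and the grip force at its end, in the units of the state.
- state(): the state, without advancing time (a new reading comes with each control period).
- imaging.read_camera(name): name is "side" or "top"; returns a dict with "color" (420x560x3 uint8, red, green, blue), "z_map" (420x560 float32, mm along the optical axis (not along the pixel's ray), 0 where there is no reading), "intrinsics" (3x3 intrinsics, pixels), "camera_from_world" (4x4, takes a point from world to camera coordinates). Camera axes: x right, y up, looking along -z (the intrinsics and any distortion apply to the point x, -y, -z); pixel columns grow to the right and rows downward; lengths in mm; the calibration is good to about 2 mm. A picture is of the moment at which its call begins.
- env.job_done(): hands the job in; it is judged then, once.
Trained networks look in the newest picture that a camera, given by its name, has taken for a name from the list of things; names that differ only in an ending like _2 or _b are one class to them, and where a whole thing is asked for, a point or a joint stands for the part that bears it (a point fixed in the world has none). Each returns a list of dicts, best first, with "confidence" (0 to 1); they miss things now and then, are a little off and sometimes report something else, mostly with a low value. They report only what shows in the picture. A call takes as long as a camera call. They do not tell look-alikes from the thing itself.
- spot_in(camera, target): "bbox" ([left, top, right, bottom] in pixels, round what is visible of it).
- mark_of(camera, target): "uv" ([column, row] in pixels: a listed point, or the origin of a listed thing).
The state is a dict: "t": time; "joints": joint angles; "qvel": joint speeds; "tau": joint torques, N m; "eef_pos": TCP position; "tcp_rot": TCP orientation; "ft_force": force on the tool from outside, world axes, zero at the start; "moment": the same for the moment, N m; "opening": opening from 0.0 (shut) to 1.0 (fully open); "grip_force": force on a finger pad.
Only numpy, scipy, OpenCV 4.12 (cv2) and the standard library are available. Lean on these libraries where they do the work, as an engineer would, in place of code of your own. Each camera call takes 0.05 s, during which the arm holds its last target. There are 200 camera calls.

## Working session

There is one attempt and no reset: what is moved stays moved. The work goes in short steps, Python scripts to look and compute and a tool call to move; the robot and the scene stay as the last step left them, time stands still between calls to the robot, and variables do not carry over. Pictures are saved under pics/ and viewed, at most 10 in all, crops included, and the job is handed in when it is done.

Besides the shell and the picture viewer there is one more tool, called by a JSON object that holds its "fn" and its "kwargs", one argument or row to a line. step_arm: Moves the arm, as the interface text tells. Its arguments: {"type":"object","properties":{"increments":{"type":"array"},"fingers":{"type":"number"}},"required":["increments"]}

```bash
mkdir -p pics; cat > h.py <<'E'
import numpy as np, cv2
from cell import state, imaging, env, spot_in, mark_of
np.set_printoptions(precision=3,suppress=True)
def ray(c,uv):
    K=np.array(c["intrinsics"]);T=np.array(c["camera_from_world"])
    d=np.linalg.inv(K)@[uv[0],uv[1],1]; d=np.array([d[0],-d[1],-d[2]])
    R=T[:3,:3]; return -R.T@T[:3,3], R.T@d
def at_z(c,uv,z):
    o,d=ray(c,uv); return o+d*(z-o[2])/d[2]
def depth_pt(c,uv):
    o,d=ray(c,uv); return o+d*c["z_map"][int(round(uv[1])),int(round(uv[0]))]
def proj(c,P):
    K=np.array(c["intrinsics"]);T=np.array(c["camera_from_world"])
    q=np.atleast_2d(P)@T[:3,:3].T+T[:3,3]; q=q*[1,-1,-1]; u=q@K.T; return u[:,:2]/u[:,2:]
def cloud(c):
    K=np.array(c["intrinsics"]);T=np.array(c["camera_from_world"])
    v,u=np.mgrid[:420,:560]; p=np.stack([u,v,np.ones_like(u)],-1)@np.linalg.inv(K).T
    p=p*c["z_map"][...,None]*[1,-1,-1]; return (p-T[:3,3])@T[:3,:3]
def save(c,name,box=None,s=1):
    im=c["color"][...,::-1]
    if box: im=im[box[1]:box[3],box[0]:box[2]]
    cv2.imwrite("pics/"+name,cv2.resize(im,None,fx=s,fy=s,interpolation=cv2.INTER_CUBIC))
E
python3 - <<'E'
from h import *
print(state())
ims=[]
for n in("top","side"):
    c=imaging.read_camera(n); ims.append(c)
    o,_=ray(c,(280,210)); print(n,o, c["intrinsics"][0])
    for t in["gear_mid","gear_knob","drive_gear_mid","seat","coater","rack","small_gear_mid","tape_mid","dish_mid","tin_mid","jar_mid","brush_mid"]:
        for m in mark_of(n,t)[:3]:
            print(t,round(m["confidence"],2),np.array(m["uv"]),depth_pt(c,m["uv"]))
    save(c,n+"0.png",None,1.4)
E
```

```text
{'t': 0.0, 'joints': array([ 1.224,  0.492,  1.559, -0.   ,  1.092, -0.106]), 'qvel': array([ 0.   ,  0.001, -0.   ,  0.002,  0.001,  0.001]), 'tau': array([ -0.001, -61.266, -25.817,   0.069,   0.048,  -0.   ]), 'eef_pos': array([148.957, 606.752, 214.053]), 'tcp_rot': array([-3.14 , -0.   ,  2.901]), 'ft_force': array([ 0.708,  0.386, -0.201]), 'moment': array([-0.04 ,  0.044, -0.047]), 'grip_force': 0.0, 'opening': 0.9976356110452249}
top [ 365.815   68.748 1006.903] [446.397   0.    274.899]
gear_mid 0.93 [160.1 315.6] [375.196 314.809  49.086]
gear_mid 0.83 [171.7 249.8] [506.039 281.008  90.148]
gear_mid 0.65 [101.6 277.8] [461.256 443.467  40.125]
gear_knob 0.7 [165.2 238.3] [535.686 301.114  63.392]
gear_knob 0.66 [ 96.6 275.5] [466.249 452.447  45.09 ]
gear_knob 0.59 [157. 316.] [374.752 321.915  46.691]
drive_gear_mid 0.94 [415.5 207.1] [ 574.225 -241.129   64.707]
seat 0.91 [426. 238.] [ 505.475 -254.434   66.079]
seat 0.25 [167.  218.3] [577.946 295.878  69.457]
coater 0.81 [409.4 227.7] [ 533.489 -228.926   43.594]
coater 0.44 [166.3 239.6] [531.805 297.463  68.673]
rack
[... 772 characters left out ...]
.84 [195.5 180.6] [379.665 317.857  34.275]
gear_knob 0.65 [229.  160.4] [469.549 447.626  33.604]
drive_gear_mid 0.67 [294.4 306.9] [ 574.241 -250.194   66.78 ]
seat 0.85 [254.2 316. ] [ 507.111 -264.378   65.443]
coater 0.76 [276.5 340.4] [ 539.936 -300.118   43.94 ]
rack 0.95 [261.7 190.8] [554.126 281.242  14.069]
rack 0.71 [218.3 281.6] [443.652 -88.316   4.247]
small_gear_mid 0.7 [270.5 174.9] [580.356 312.411  45.019]
tape_mid 0.84 [208.  229.8] [416.601 118.818  -0.395]
dish_mid 0.56 [219.1 281.5] [445.365 -90.62    6.138]
tin_mid 0.76 [346.2 268.3] [ 687.167 -137.194   55.225]
jar_mid 0.78 [317.3 211. ] [669.497  86.7    55.117]
brush_mid 0.89 [364.6 236.4] [767.178  23.934  20.127]
```

View pics/top0.png

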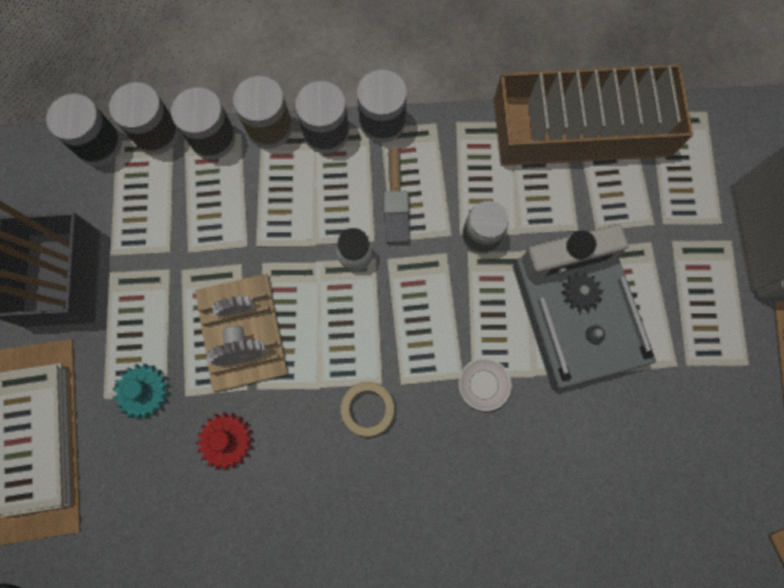

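View pics/side0.png

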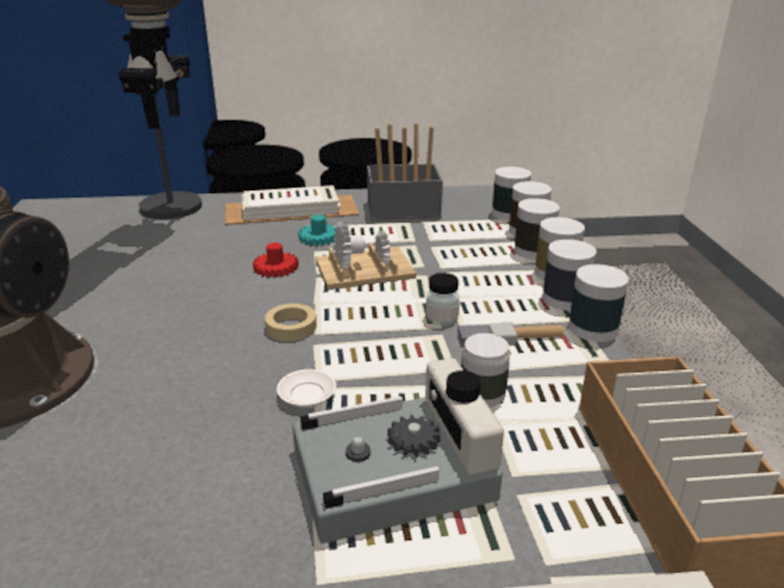

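Candidates for gear_mid in the top view are the red gear (160,316), the turquoise gear (102,278) and the aluminium gear in the rack's near slot (171,250). The aluminium one fits: it stands in the rack and its knob faces away from the robot. The knobless gear in the far slot (165,218) is the small bystander. I'll confirm with one crop and fit the poses.

```bash
python3 - <<'E'
from h import *
a=imaging.read_camera("top");b=imaging.read_camera("side")
A=cv2.resize(a["color"][190:290,125:225],(400,400),interpolation=2);B=cv2.resize(b["color"][140:220,210:310],(400,400),interpolation=2)
cv2.imwrite("pics/crop1.png",np.hstack([A,B])[...,::-1])
P=np.vstack([cloud(a)[190:290,125:225].reshape(-1,3),cloud(b)[140:220,210:310].reshape(-1,3)]); src=np.r_[np.zeros(10000),np.ones(8000)]
for s in(0,1):
  Q=P[src==s]
  m=(Q[:,2]>75)&(Q[:,2]<110); q=Q[m]; print(s,"top band",len(q),q.mean(0),q.min(0),q.max(0))
  d=q-q.mean(0); w,V=np.linalg.eigh(np.cov(d[:,:2].T)); print(w**.5,V[:,1], "zmax pct",np.percentile(q[:,2],[50,95,99]))
  m=(Q[:,2]>5)&(Q[:,2]<60)
# rack base outline from top: colour mask via z 8..20
q=P[src==0]; 
r=q[(q[:,2]>27)&(q[:,2]<37)]; print("wall tops",len(r),cv2.minAreaRect(r[:,:2].astype(np.float32)))
r=q[(q[:,2]>6)&(q[:,2]<37)]; print("rack",len(r),cv2.minAreaRect(r[:,:2].astype(np.float32)))
C=cloud(a); 
for x,y in[(540,100),(500,60),(560,150),(430,10)]:
    u=proj(a,[x,y,0])[0].astype(int); print(x,y,C[u[1]-8:u[1]+9,u[0]-8:u[0]+9,2].mean())
for n,c in(("top",a),("side",b)):
  for t,z in(("seat",51),("drive_gear_mid",55),("coater",0)):
    m=mark_of(n,t)[0]; print(n,t,m["confidence"],at_z(c,m["uv"],z))
  for t in("gear_mid","gear_knob"):
    for m in mark_of(n,t)[:3]: print(n,t,m["confidence"],np.array(m["uv"]),at_z(c,m["uv"],55.5))
E
```

```text
0 top band 307 [508.361 295.584  87.434] [495.113 257.998  75.002] [584.494 334.226 100.839]
[ 6.848 19.443] [-0.189  0.982] zmax pct [88.26  96.487 99.964]
1 top band 142 [526.058 268.791  86.185] [497.287  97.192  75.006] [655.902 327.501  99.731]
[15.63 65.71] [-0.62   0.785] zmax pct [86.085 98.163 99.489]
wall tops 414 ((543.6843872070312, 300.6365661621094), (109.15866088867188, 110.41836547851562), 10.478154182434082)
rack 2982 ((545.5013427734375, 314.0941162109375), (173.2374725341797, 169.12083435058594), 10.096534729003906)
540 100 -0.2572192398128921
500 60 6.106676445417042
560 150 -0.1177539756347544
430 10 2.481797484228791Traceback (most recent call last):
  File "<stdin>", line 20, in <module>
IndexError: list index out of range
```

View pics/crop1.png

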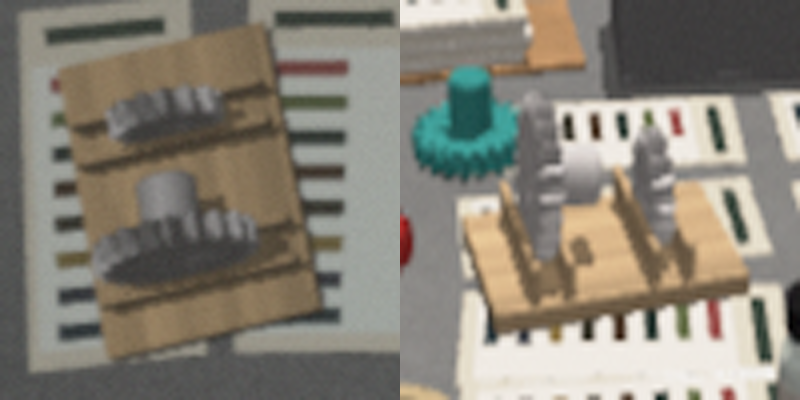

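The crop shows the aluminium gear with its round knob in the near slot, standing with its axis about 10° left of straight ahead. The knobless gear is behind it. Now the refined pose numbers.

```bash
python3 - <<'E'
from h import *
cs={n:imaging.read_camera(n) for n in("top","side")}
ps=0.184; e=np.array([np.cos(ps),np.sin(ps)]); l=np.array([-e[1],e[0]]); o=np.array([508,296])
for n,c in cs.items():
  Q=cloud(c).reshape(-1,3); u=(Q[:,:2]-o)@e; v=(Q[:,:2]-o)@l
  m=(abs(u)<18)&(abs(v)<55)&(Q[:,2]>62)&(Q[:,2]<103)
  print(n,m.sum(),"u",np.percentile(u[m],[1,5,50,95,99]),"z",np.percentile(Q[m,2],[95,99]))
  for z0 in(62,72,82,90):
    k=m&(Q[:,2]>z0)&(Q[:,2]<z0+9); print(z0,k.sum(),"v",np.percentile(v[k],[1,50,99]),"u",np.percentile(u[k],[2,50,98]), "slope",np.polyfit(v[k],u[k],1)[0])
  m=(u>14)&(u<45)&(abs(v)<30)&(Q[:,2]>50)&(Q[:,2]<90); print("knob",m.sum(),"v",np.percentile(v[m],[2,50,98]),"u",np.percentile(u[m],[2,98]),"z",np.percentile(Q[m,2],[50,98]))
  for t,z in(("seat",51),("drive_gear_mid",55),("coater",0)):
    for r in mark_of(n,t)[:1]: print(n,t,r["confidence"],at_z(c,r["uv"],z),"with top z",at_z(c,r["uv"],z+15))
print(state()["eef_pos"],state()["tcp_rot"])
E
```

```text
top 421 u [-8.576 -7.982 -1.491  9.695 17.249] z [96.939 99.027]
62 71 v [-42.704  -8.842  41.262] u [-8.649 -7.125 17.559] slope -0.010110804060518628
72 90 v [-38.567 -12.482  39.289] u [-8.037 -5.303  7.88 ] slope -0.02886737160799156
82 144 v [-30.871   0.943  31.498] u [-6.753  0.022  9.62 ] slope -0.011296290130666825
90 113 v [-19.944   1.214  21.138] u [-5.925  0.602  9.494] slope -0.010988791050653215
knob 157 v [-14.637  -2.798  13.772] u [15.607 38.102] z [65.742 70.637]
top seat 0.65 [ 512.143 -254.771   51.   ] with top z [ 509.847 -249.694   66.   ]
top drive_gear_mid 0.92 [ 571.571 -245.688   55.   ] with top z [ 568.328 -240.733   70.   ]
top coater 0.96 [ 537.667 -249.321    0.   ] with top z [ 535.107 -244.583   15.   ]
side 197 u [-7.814 -7.192 -1.779 11.352 17.321] z [97.7   99.237]
62 54 v [-46.202 -32.148  39.491] u [-8.111 -2.082 17.557] slope -0.05691506287239153
72 44 v [-41.937 -26.232  28.866] u [-7.055 -3.752  9.241] slope -0.13810016067249778
82 43 v [-32.086 -20.53   27.585] u [-6.058 -2.62   7.861] slope -0.1400712614794398
90 50 v [-23.446  -8.273  20.547] u [-5.214  0.95  11.671] slope -0.05162678610507989
knob 90 v [-18.692 -12.499   0.344] u [15.368 38.932] z [62.659 71.146]
side seat 0.63 [ 508.185 -259.287   51.   ] with top z [ 507.643 -275.883   66.   ]
side drive_gear_mid 0.62 [ 578.756 -238.857   55.   ] with top z [ 576.243 -256.147   70.   ]
side coater 0.62 [ 546.878 -252.589    0.   ] with top z [ 545.404 -267.927   15.   ]
[149.016 606.979 214.645] [3.142 0.    2.901]
```

{"fn": "step_arm", "kwargs": {
  "increments": [
    {"slide": [-0.054, -0.027, 0], "roll": 0.15},
    {"slide": [-0.108, -0.054, 0], "roll": 0.3},
    {"slide": [-0.162, -0.082, 0], "roll": 0.45},
    {"slide": [-0.216, -0.109, 0], "roll": 0.6},
    {"slide": [-0.27, -0.136, 0], "roll": 0.75}
  ],
  "fingers": 0.5
}}

```text
t: 2.48
eef_pos: [380.1, 409.2, 214.8]
tcp_rot: [3.141, -0.0, 2.146]
ft_force: [0.5, 1.2, 0.4]
opening: 0.541
grip_force: 0.0
```

```bash
cat > go.py <<'E'
# go.py x y z yaw : slide and roll from the present pose to the target (mm, rad)
import sys; from h import *
t=list(map(float,sys.argv[1:5])); s=state(); p=np.array(s["eef_pos"]); w=s["tcp_rot"][2]
d=np.array(t[:3])-p; c,n=np.cos(w),np.sin(w)
y=(w-t[3]+np.pi)%(2*np.pi)-np.pi
print("pose",p,"yaw %.3f"%w,"| slide",np.array([d[0]*c+d[1]*n,d[0]*n-d[1]*c,-d[2]])/1e3,"roll %.3f"%y,"F",s["ft_force"],"open %.3f grip %.1f t %.2f j6 %.2f"%(s["opening"],s["grip_force"],s["t"],s["joints"][5]))
E
python3 go.py 509.5 296.3 140 1.75
```

```text
pose [380.132 409.161 214.841] yaw 2.146 | slide [-0.165  0.047  0.075] roll 0.396 F [0.507 1.181 0.4  ] open 0.541 grip 0.0 t 2.48 j6 0.13
```

{"fn": "step_arm", "kwargs": {
  "increments": [
    {"slide": [-0.045, 0.013, 0.015], "roll": 0.1},
    {"slide": [-0.09, 0.026, 0.03], "roll": 0.2},
    {"slide": [-0.13, 0.037, 0.05], "roll": 0.3},
    {"slide": [-0.165, 0.047, 0.075], "roll": 0.396},
    {"slide": [-0.165, 0.047, 0.075], "roll": 0.396}
  ]
}}

```text
t: 3.1
eef_pos: [509.4, 296.4, 137.9]
tcp_rot: [-3.139, 0.001, 1.751]
ft_force: [-0.1, 0.4, -0.1]
opening: 0.502
grip_force: 0.0
```

```bash
python3 go.py 509.5 296.3 74 1.75; python3 - <<'E'
from h import *
a=imaging.read_camera("top");b=imaging.read_camera("side")
A=cv2.resize(a["color"][190:290,125:225],(400,400),interpolation=2);B=cv2.resize(b["color"][120:220,200:300],(400,400),interpolation=2)
cv2.imwrite("pics/crop2.png",np.hstack([A,B])[...,::-1])
E
```

```text
pose [509.382 296.448 137.888] yaw 1.751 | slide [-0.     0.     0.064] roll 0.001 F [-0.075  0.356 -0.05 ] open 0.502 grip 0.0 t 3.10 j6 0.23
```

View pics/crop2.png

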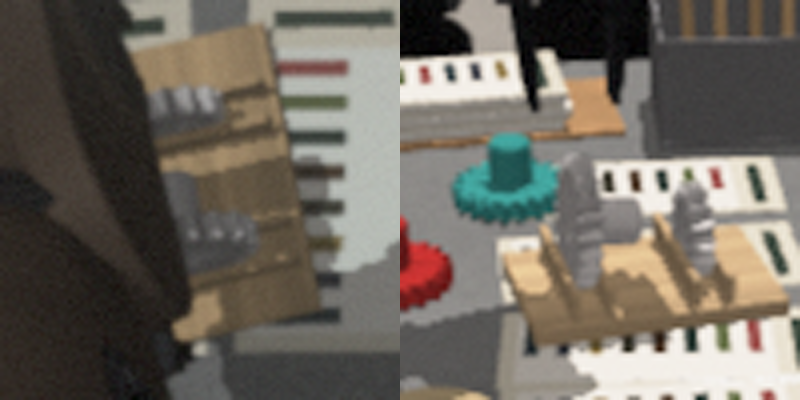

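The fingers straddle the disc (crop about (530,95) and (615,90), gear at 575). I'll descend and pinch just above the knob.

{"fn": "step_arm", "kwargs": {
  "increments": [
    {"slide": [0, 0, 0.03], "roll": 0},
    {"slide": [0, 0, 0.052], "roll": 0},
    {"slide": [0, 0, 0.06], "roll": 0},
    {"slide": [0, 0, 0.06], "roll": 0}
  ]
}}

```text
t: 3.7
eef_pos: [508.3, 298.9, 80.2]
tcp_rot: [3.141, -0.0, 1.756]
ft_force: [-0.2, 0.8, -0.4]
opening: 0.497
grip_force: 0.0
```

{"fn": "step_arm", "kwargs": {
  "increments": [
    {"slide": [0, 0, 0], "roll": 0},
    {"slide": [0, 0, 0], "roll": 0},
    {"slide": [0, 0, 0], "roll": 0},
    {"slide": [0, 0, 0], "roll": 0},
    {"slide": [0, 0, 0], "roll": 0}
  ],
  "fingers": 0
}}

```text
t: 4.32
eef_pos: [508.6, 298.3, 79.9]
tcp_rot: [3.141, -0.0, 1.755]
ft_force: [-0.2, -0.2, 2.4]
opening: 0.167
grip_force: 29.4
```

```bash
python3 go.py 509.5 296.3 200 1.75
```

```text
pose [508.588 298.274  79.854] yaw 1.755 | slide [-0.002  0.001 -0.12 ] roll 0.005 F [-0.202 -0.226  2.432] open 0.167 grip 29.4 t 4.33 j6 0.23
```

{"fn": "step_arm", "kwargs": {
  "increments": [
    {"slide": [0, 0, -0.015], "roll": 0},
    {"slide": [0, 0, -0.04], "roll": 0},
    {"slide": [0, 0, -0.07], "roll": 0},
    {"slide": [0, 0, -0.1], "roll": 0},
    {"slide": [0, 0, -0.11], "roll": 0}
  ]
}}

```text
t: 4.95
eef_pos: [509.0, 298.5, 191.8]
tcp_rot: [3.139, -0.001, 1.755]
ft_force: [-0.2, -0.3, -2.2]
opening: 0.171
grip_force: 29.4
```

```bash
python3 go.py 575 105 190 1.5708
```

```text
pose [508.967 298.47  191.833] yaw 1.755 | slide [-0.202  0.03   0.002] roll 0.184 F [-0.193 -0.282 -2.16 ] open 0.171 grip 29.4 t 4.95 j6 0.23
```

{"fn": "step_arm", "kwargs": {
  "increments": [
    {"slide": [-0.036, -0.001, 0], "roll": -0.14},
    {"slide": [-0.072, -0.001, 0], "roll": -0.28},
    {"slide": [-0.108, -0.002, 0], "roll": -0.42},
    {"slide": [-0.144, -0.002, 0], "roll": -0.56},
    {"slide": [-0.18, -0.002, 0], "roll": -0.7}
  ]
}}

```text
t: 5.58
eef_pos: [539.3, 119.7, 189.1]
tcp_rot: [-3.141, -0.001, 2.459]
ft_force: [0.5, -0.5, -2.4]
opening: 0.169
grip_force: 29.5
```

```bash
python3 go.py 545 110 110 3.1416
```

```text
pose [539.252 119.739 189.098] yaw 2.459 | slide [-0.011 -0.004  0.079] roll -0.682 F [ 0.461 -0.466 -2.436] open 0.169 grip 29.5 t 5.58 j6 -0.79
```

{"fn": "step_arm", "kwargs": {
  "increments": [
    {"slide": [-0.003, -0.001, 0.02], "roll": -0.14},
    {"slide": [-0.006, -0.002, 0.04], "roll": -0.28},
    {"slide": [-0.009, -0.003, 0.06], "roll": -0.42},
    {"slide": [-0.011, -0.004, 0.079], "roll": -0.56},
    {"slide": [-0.011, -0.004, 0.079], "roll": -0.682}
  ]
}}

```text
t: 6.2
eef_pos: [544.5, 110.6, 108.7]
tcp_rot: [-3.141, -0.004, 3.141]
ft_force: [-0.7, -0.4, -0.8]
opening: 0.162
grip_force: 29.5
```

```bash
python3 go.py 545 110 70 3.1416;python3 - <<'E'
from h import *
for n in("side","top"):
  c=imaging.read_camera(n)
  P=cloud(c).reshape(-1,3)
  m=(abs(P[:,0]-545)<60)&(abs(P[:,1]-115)<60)&(P[:,2]>10)&(P[:,2]<125)
  q=P[m]; print(n,len(q),"z",np.percentile(q[:,2],[.5,2,5]),"x at low",[np.percentile(q[q[:,2]<90,i],[1,99]) for i in(0,1)] if (q[:,2]<90).any() else 0)
E
```

```text
pose [544.508 110.599 108.708] yaw 3.141 | slide [-0.    -0.001  0.039] roll -0.001 F [-0.679 -0.404 -0.791] open 0.162 grip 29.5 t 6.20 j6 -1.49
side 948 z [46.418 50.774 54.745] x at low [array([506.241, 586.382]), array([ 98.477, 121.072])]Traceback (most recent call last):
  File "<stdin>", line 6, in <module>
    return _quantile_unchecked(
        a, q, axis, out, overwrite_input, method, keepdims, weights)
    return _ureduce(a,
                    func=_quantile_ureduce_func,
    ...<5 lines>...
                    overwrite_input=overwrite_input,
                    method=method)
    r = func(a, **kwargs)
    result = _quantile(arr,
                       quantiles=q,
    ...<2 lines>...
                       out=out,
                       weights=wgt)
    slices_having_nans = np.isnan(arr[-1, ...])
                                  ~~~^^^^^^^^^
IndexError: index -1 is out of bounds for axis 0 with size 0
```

{"fn": "step_arm", "kwargs": {
  "increments": [
    {"slide": [0, 0, 0.02], "roll": 0},
    {"slide": [0, 0, 0.034], "roll": 0},
    {"slide": [0, 0, 0.037], "roll": 0},
    {"slide": [0, 0, 0.039], "roll": 0},
    {"slide": [0, 0, 0.039], "roll": 0}
  ]
}}

```text
t: 6.92
eef_pos: [545.6, 110.9, 71.9]
tcp_rot: [3.141, 0.0, 3.137]
ft_force: [-0.3, -0.1, -1.8]
opening: 0.165
grip_force: 29.5
```

{"fn": "step_arm", "kwargs": {
  "increments": [
    {"slide": [0, 0, 0.001], "roll": 0},
    {"slide": [0, 0, 0.0015], "roll": 0}
  ]
}}

```text
t: 7.18
eef_pos: [545.6, 110.9, 70.3]
tcp_rot: [3.141, 0.0, 3.137]
ft_force: [-0.5, -0.1, -1.9]
opening: 0.166
grip_force: 29.5
```

{"fn": "step_arm", "kwargs": {
  "increments": [
    {"slide": [0, 0, 0.001], "roll": 0},
    {"slide": [0, 0, 0.0015], "roll": 0}
  ]
}}

```text
t: 7.42
eef_pos: [545.5, 110.9, 68.6]
tcp_rot: [3.142, 0.0, 3.137]
ft_force: [0.3, -0.6, -2.7]
opening: 0.168
grip_force: 29.5
```

{"fn": "step_arm", "kwargs": {
  "increments": [
    {"slide": [0, 0, 0.001], "roll": 0},
    {"slide": [0, 0, 0.001], "roll": 0}
  ]
}}

```text
t: 7.68
eef_pos: [545.6, 110.9, 67.8]
tcp_rot: [3.141, 0.0, 3.137]
ft_force: [-0.7, 1.0, 0.8]
opening: 0.169
grip_force: 29.5
```

{"fn": "step_arm", "kwargs": {
  "increments": [
    {"slide": [0, 0, 0.001], "roll": 0},
    {"slide": [0, 0, 0.001], "roll": 0}
  ]
}}

```text
t: 7.92
eef_pos: [546.0, 110.8, 67.6]
tcp_rot: [3.142, 0.002, 3.137]
ft_force: [-2.4, -1.6, 10.7]
opening: 0.169
grip_force: 29.7
```

Contact made: 10 N on the table. I'll slacken the fingers slightly, raise them to near the top edge, then tip the gear toward −y with the knob-side finger.

{"fn": "step_arm", "kwargs": {
  "increments": [
    {"slide": [0, 0, 0], "roll": 0},
    {"slide": [0, 0, -0.003], "roll": 0},
    {"slide": [0, 0, -0.008], "roll": 0},
    {"slide": [0, 0, -0.0115], "roll": 0}
  ],
  "fingers": 0.2
}}

```text
t: 8.43
eef_pos: [545.6, 110.9, 78.5]
tcp_rot: [3.141, 0.0, 3.137]
ft_force: [0.8, -0.4, 0.6]
opening: 0.201
grip_force: 0.0
```

{"fn": "step_arm", "kwargs": {
  "increments": [
    {"slide": [0, -0.004, 0], "roll": 0},
    {"slide": [0, -0.008, 0], "roll": 0},
    {"slide": [0, -0.008, 0], "roll": 0}
  ],
  "fingers": 0.32
}}

```text
t: 8.8
eef_pos: [545.4, 102.5, 78.0]
tcp_rot: [3.142, -0.0, 3.136]
ft_force: [0.1, -0.5, 0.1]
opening: 0.317
grip_force: 0.1
```

```bash
cat > look.py <<'E'
from h import *
import sys
b=imaging.read_camera("side"); u=proj(b,[545,90,40])[0].astype(int)
save(b,sys.argv[1],[u[0]-65,u[1]-50,u[0]+65,u[1]+50],4)
E
python3 look.py tip1.png; python3 go.py 545 80 79 3.14
```

```text
pose [545.417 102.63   78.012] yaw 3.136 | slide [ 0.    -0.023 -0.001] roll -0.004 F [ 0.279 -0.217  0.199] open 0.323 grip 0.0 t 8.85 j6 -1.50
```

View pics/tip1.png

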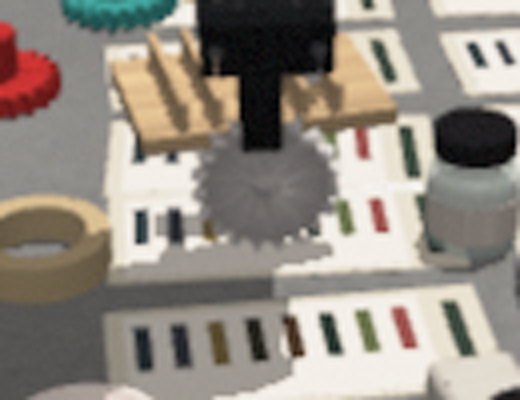

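The view shows the plain back face toward the camera (about (265,185)), standing, with a finger in front of its top and the knob on the far side. Now I'll tip it.

{"fn": "step_arm", "kwargs": {
  "increments": [
    {"slide": [0, -0.001, 0.003], "roll": 0},
    {"slide": [0, -0.004, 0.003], "roll": 0},
    {"slide": [0, -0.007, 0.003], "roll": 0},
    {"slide": [0, -0.01, 0.003], "roll": 0},
    {"slide": [0, -0.013, 0.003], "roll": 0}
  ],
  "fingers": 0.27
}}

```text
t: 9.48
eef_pos: [545.4, 89.6, 75.2]
tcp_rot: [3.141, 0.0, 3.137]
ft_force: [-0.2, 1.4, 0.1]
opening: 0.27
grip_force: 0.0
```

{"fn": "step_arm", "kwargs": {
  "increments": [
    {"slide": [0, -0.003, 0], "roll": 0},
    {"slide": [0, -0.006, 0], "roll": 0},
    {"slide": [0, -0.009, 0], "roll": 0},
    {"slide": [0, -0.011, 0], "roll": 0},
    {"slide": [0, -0.011, 0], "roll": 0}
  ]
}}

```text
t: 10.1
eef_pos: [545.3, 78.8, 75.1]
tcp_rot: [3.142, -0.0, 3.137]
ft_force: [0.1, 0.2, 0.8]
opening: 0.268
grip_force: 0.1
```

```bash
python3 go.py 545 80 79 3.14; python3 - <<'E'
from h import *
b=imaging.read_camera("side"); P=cloud(b).reshape(-1,3)
for z in(15,25,35,45,55,65):
  m=(abs(abs(P[:,0]-545)-24)<13)&(abs(P[:,1]-90)<70)&(abs(P[:,2]-z)<4); print(z,m.sum(),np.percentile(P[m,1],[10,50,90]) if m.any() else 0)
E
```

```text
pose [545.307  78.759  75.113] yaw 3.137 | slide [ 0.     0.001 -0.004] roll -0.003 F [0.128 0.184 0.771] open 0.268 grip 0.1 t 10.10 j6 -1.54
15 37 [92.686 94.359 96.564]
25 48 [88.07  90.568 93.197]
35 56 [83.976 86.358 88.399]
45 52 [78.843 82.008 84.66 ]
55 59 [74.582 77.327 80.644]
65 70 [71.001 74.521 88.861]
```

{"fn": "step_arm", "kwargs": {
  "increments": [
    {"slide": [0, 0.0025, 0], "roll": 0},
    {"slide": [0, 0.007, 0], "roll": 0},
    {"slide": [0, 0.011, 0], "roll": 0},
    {"slide": [0, 0.0145, 0], "roll": 0},
    {"slide": [0, 0.0145, 0], "roll": 0}
  ],
  "fingers": 0.6
}}

```text
t: 10.78
eef_pos: [545.4, 93.7, 75.1]
tcp_rot: [3.142, 0.0, 3.137]
ft_force: [0.0, -0.2, -0.8]
opening: 0.597
grip_force: 0.1
```

{"fn": "step_arm", "kwargs": {
  "increments": [
    {"slide": [0, 0.0025, 0], "roll": 0},
    {"slide": [0, 0.007, 0], "roll": 0},
    {"slide": [0, 0.011, 0], "roll": 0},
    {"slide": [0, 0.015, 0], "roll": 0},
    {"slide": [0, 0.017, 0], "roll": 0}
  ],
  "fingers": 1.0
}}

```text
t: 11.4
eef_pos: [545.5, 110.7, 75.1]
tcp_rot: [3.142, 0.0, 3.137]
ft_force: [0.1, -0.4, -0.5]
opening: 0.998
grip_force: 0.2
```

```bash
python3 go.py 545 80 79 3.14; python3 - <<'E'
from h import *
b=imaging.read_camera("side"); P=cloud(b).reshape(-1,3)
for z in(15,25,35,45,55,65):
  m=(abs(abs(P[:,0]-545)-24)<13)&(abs(P[:,1]-90)<70)&(abs(P[:,2]-z)<4); print(z,m.sum(),np.percentile(P[m,1],[10,50,90]) if m.any() else 0)
E
```

```text
pose [545.474 110.696  75.119] yaw 3.137 | slide [ 0.    -0.031 -0.004] roll -0.003 F [ 0.104 -0.427 -0.476] open 0.998 grip 0.2 t 11.40 j6 -1.48
15 36 [92.629 94.604 96.847]
25 49 [87.536 88.95  91.41 ]
35 55 [81.876 84.355 87.347]
45 52 [77.054 80.389 82.457]
55 60 [72.376 74.971 78.918]
65 80 [68.904 72.614 88.559]
```

{"fn": "step_arm", "kwargs": {
  "increments": [
    {"slide": [0, -0.006, 0.007], "roll": 0},
    {"slide": [0, -0.014, 0.012], "roll": 0},
    {"slide": [0, -0.021, 0.018], "roll": 0},
    {"slide": [0, -0.028, 0.024], "roll": 0},
    {"slide": [0, -0.034, 0.033], "roll": 0}
  ]
}}

```text
t: 12.08
eef_pos: [545.4, 75.7, 41.7]
tcp_rot: [3.142, 0.0, 3.136]
ft_force: [0.9, -0.8, 0.3]
opening: 1.0
grip_force: 0.5
```

{"fn": "step_arm", "kwargs": {
  "increments": [
    {"slide": [0, -0.006, 0.01], "roll": 0},
    {"slide": [0, -0.011, 0.02], "roll": 0},
    {"slide": [0, -0.015, 0.032], "roll": 0},
    {"slide": [0, -0.0165, 0.035], "roll": 0},
    {"slide": [0, -0.0165, 0.035], "roll": 0}
  ]
}}

```text
t: 12.7
eef_pos: [545.2, 59.9, 6.9]
tcp_rot: [3.141, -0.0, 3.137]
ft_force: [-0.5, 0.5, -0.8]
opening: 1.0
grip_force: 0.0
```

```bash
python3 go.py 545 80 79 3.14; python3 look.py tip2.png
```

```text
pose [545.217  59.904   6.93 ] yaw 3.137 | slide [ 0.     0.02  -0.072] roll -0.003 F [-0.453  0.473 -0.775] open 1.000 grip 0.0 t 12.70 j6 -1.58
```

View pics/tip2.png

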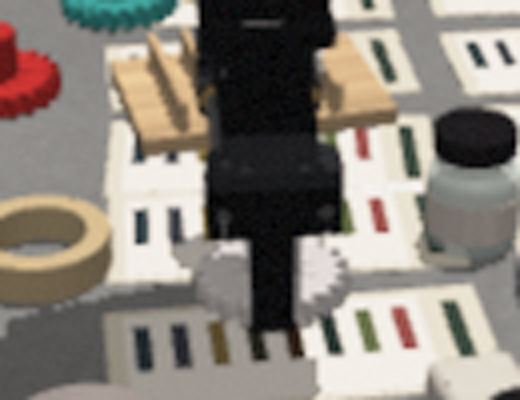

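The gear lies flat between the fingers (about (270,280)). I'll lift clear, swing aside and measure it.

{"fn": "step_arm", "kwargs": {
  "increments": [
    {"slide": [0, 0, -0.03], "roll": 0},
    {"slide": [0, 0, -0.08], "roll": 0},
    {"slide": [0.05, 0, -0.13], "roll": 0},
    {"slide": [0.1, 0, -0.16], "roll": 0},
    {"slide": [0.13, 0, -0.16], "roll": 0}
  ]
}}

```text
t: 13.38
eef_pos: [414.0, 60.8, 169.4]
tcp_rot: [3.142, 0.004, 3.137]
ft_force: [-0.0, 0.7, 0.4]
opening: 0.997
grip_force: 0.0
```

```bash
cat > gear.py <<'E'
from h import *
# centre, knob and tooth phase of the lying gear from both cameras; z0: height of the gear's lower face
def gear(g,z0,show=True):
  for n in("top","side"):
    c=imaging.read_camera(n); P=cloud(c); 
    D=np.hypot(P[...,0]-g[0],P[...,1]-g[1])
    k=(D<32)&(abs(P[...,2]-z0-48)<5); 
    if k.sum()>10:
        q=P[k]; (x,y),r=cv2.minEnclosingCircle(q[:,:2].astype(np.float32)); print(n,"knob top n",k.sum(),"c",x,y,"r",r,"z",np.median(q[:,2]))
    f=(D<55)&(abs(P[...,2]-z0-16)<5); q=P[f]
    if len(q)>10: (x,y),r=cv2.minEnclosingCircle(q[:,:2].astype(np.float32)); print(n,"face n",f.sum(),"c",x,y,"r",r,"z",np.median(q[:,2]))
    for t,z in(("gear_mid",z0+8),("gear_knob",z0+32)):
      for m in mark_of(n,t)[:4]:
        p=at_z(c,m["uv"],z)
        if np.hypot(*(p[:2]-g))<40: print(n,t,round(m["confidence"],2),np.array(m["uv"]),p[:2])
E
python3 - <<'E'
from gear import *
gear(np.array([545,60]),0); 
for n in("top","side"):
  c=imaging.read_camera(n)
  for t,z in(("seat",51),("drive_gear_mid",55),("coater",0)):
    for r in mark_of(n,t)[:1]: print(n,t,r["confidence"],at_z(c,r["uv"],z))
  P=cloud(c)
  for nm,g,rr,lo,hi in(("stub",(508,-255),13,60,72),("drive",(574,-243),36,58,66)):
    q=P[(np.hypot(P[...,0]-g[0],P[...,1]-g[1])<rr)&(P[...,2]>lo)&(P[...,2]<hi)]
    if len(q)>5: print(n,nm,len(q),cv2.minEnclosingCircle(q[:,:2].astype(np.float32)),q.mean(0),np.median(q[:,2]))
a=imaging.read_camera("top");b=imaging.read_camera("side")
u=proj(a,[535,-250,50])[0].astype(int);w=proj(a,[545,60,10])[0].astype(int)
A=a["color"][u[1]-50:u[1]+50,u[0]-50:u[0]+50];B=a["color"][w[1]-40:w[1]+40,w[0]-40:w[0]+40]
cv2.imwrite("pics/top2.png",np.hstack([cv2.resize(A,(400,400),interpolation=2),cv2.resize(B,(400,400),interpolation=2)])[...,::-1])
E
python3 go.py 545 60 100 3.14
```

```text
top knob top n 159 c 546.2090454101562 61.696624755859375 r 16.150230407714844 z 46.57175089927795
top face n 603 c 546.0358276367188 61.79104995727539 r 43.52623748779297 z 14.829765877522261
top gear_mid 0.8 [277.9 230.1] [550.517  58.606]
top gear_knob 0.89 [275.9 227.4] [552.407  62.95 ]
side knob top n 101 c 547.52294921875 58.79314041137695 r 16.138017654418945 z 47.99248495820447
side face n 460 c 547.3668212890625 59.0536003112793 r 44.1854133605957 z 15.907050830075812
side gear_mid 0.64 [265.9 236.9] [549.207  61.664]
side gear_knob 0.81 [264.6 228.3] [546.441  60.011]
top seat 0.73 [ 506.416 -255.324   51.   ]
top drive_gear_mid 0.88 [ 574.813 -248.074   55.   ]
top coater 0.77 [ 542.981 -250.215    0.   ]
top stub 43 ((506.17877197265625, -257.26605224609375), 7.933778285980225) [ 505.767 -256.498   63.663] 63.66129007826405
top drive 433 ((573.3582763671875, -242.9216766357422), 31.834768295288086) [ 573.26  -242.709   60.864] 60.67718895848506
side seat 0.65 [ 508.746 -248.699   51.   ]
side drive_gear_mid 0.94 [ 578.26 -240.08   55.  ]
side coater 0.65 [ 538.936 -261.003    0.   ]
side stub 58 ((508.2303771972656, -260.4947204589844), 7.821255207061768) [ 508.144 -261.339   64.101] 64.35564163532604
side drive 585 ((575.84326171875, -244.75537109375), 32.13453674316406) [ 575.375 -248.032   61.469] 61.56758912696976
pose [415.294  60.505 167.034] yaw 3.137 | slide [-0.13   0.     0.067] roll -0.003 F [-0.634  0.349 -0.063] open 0.999 grip 0.0 t 14.18 j6 -1.58
```

View pics/top2.png

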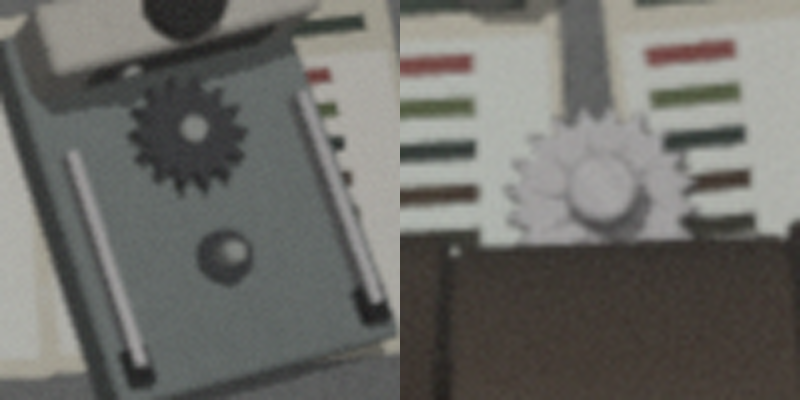

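The left half shows the coater from above: drive gear at (190,130), stub at (228,255). The right half shows the change gear lying knob up at (605,185), partly hidden by the arm. I'll swing the arm off and measure the tooth phases.

{"fn": "step_arm", "kwargs": {
  "increments": [
    {"slide": [0, 0.05, 0], "roll": 0},
    {"slide": [0, 0.1, 0], "roll": 0},
    {"slide": [0, 0.15, 0], "roll": 0}
  ]
}}

```text
t: 14.55
eef_pos: [416.0, 212.0, 167.2]
tcp_rot: [3.141, 0.0, 3.136]
ft_force: [1.8, -1.3, -0.6]
opening: 0.999
grip_force: 0.0
```

```bash
cat > phase.py <<'E'
from h import *
def phase(c,ctr,z,N,radii,sgn):
    # phase of the N-fold pattern: angle of a tooth's middle (sgn=+1 if teeth are brighter than gaps)
    a=np.deg2rad(np.arange(0,360,.5)); g=cv2.cvtColor(c["color"],cv2.COLOR_RGB2GRAY).astype(np.float32)
    F=0
    for r in radii:
        uv=proj(c,np.stack([ctr[0]+r*np.cos(a),ctr[1]+r*np.sin(a),0*a+z],1)).astype(np.float32)
        s=cv2.remap(g,uv[None,:,0],uv[None,:,1],cv2.INTER_LINEAR)[0]; s=s-cv2.blur(np.r_[s,s,s][None],(2*int(720/N)+1,1))[0][720:1440]
        F=F+np.clip(s,-40,40)@np.exp(-1j*N*a)
    return np.rad2deg(-np.angle(sgn*F))/N%(360/N), abs(F)
E
python3 - <<'E'
from phase import *
cs={n:imaging.read_camera(n) for n in("top","side")}
G={"top":(546.1,61.75),"side":(547.4,58.9)};D={"top":(573.4,-242.9),"side":(575.8,-245.2)}
for n,c in cs.items():
    for s in(1,): print(n,"gear",[phase(c,G[n],zz,20,[r],1) for r,zz in((38,15),(40,15),(42,15))])
    print(n,"drive",[phase(c,D[n],61.5,14,[r],-1) for r in(27,29,31)])
    P=cloud(c) # depth version
    for nm,g,z,N,r0,r1 in(("gear",G[n],15.5,20,36.5,43.5),("drive",D[n],61,14,25,31.5)):
        v=P[...,:2]-g; d=np.hypot(v[...,0],v[...,1]); m=(d>r0)&(d<r1)&(abs(P[...,2]-z)<4); th=np.arctan2(v[...,1],v[...,0])[m]
        F=np.exp(-1j*N*th).sum(); print(n,nm,"depth",m.sum(),np.rad2deg(-np.angle(F))/N%(360/N),abs(F)/m.sum())
A=[]
for n,c in cs.items():
    for g,z,R in((G[n],16,50),(D[n],62,42)):
        X,Y=np.meshgrid(np.linspace(-R,R,300),np.linspace(R,-R,300)); uv=proj(c,np.stack([X.ravel()+g[0],Y.ravel()+g[1],0*X.ravel()+z],1)).astype(np.float32).reshape(300,300,2)
        A.append(cv2.remap(c["color"],uv[...,0],uv[...,1],cv2.INTER_CUBIC))
cv2.imwrite("pics/rect.png",np.vstack([np.hstack(A[:2]),np.hstack(A[2:])])[...,::-1])
E
python3 go.py 546.7 60.2 100 1.5708
```

```text
top gear [(np.float64(9.446191555248515), np.float64(3900.39054598984)), (np.float64(10.020533236735858), np.float64(1771.4679431361083)), (np.float64(17.582028703012355), np.float64(1383.0807060372274))]
top drive [(np.float64(10.15488087612766), np.float64(2622.8322587136513)), (np.float64(10.671344722489403), np.float64(4324.73122799761)), (np.float64(10.886631503614797), np.float64(4288.896065795322))]
top gear depth 129 8.804170964097935 0.683580602094949
top drive depth 87 10.966049238677792 0.6896386783097682
side gear [(np.float64(11.08475616487227), np.float64(3260.4249167825856)), (np.float64(11.808791617051117), np.float64(3250.2771459767)), (np.float64(13.017074080332515), np.float64(2252.53202779927))]
side drive [(np.float64(8.666007629053256), np.float64(373.2325565560147)), (np.float64(7.812432800249106), np.float64(533.8205136914728)), (np.float64(4.643314530018885), np.float64(796.4838008038736))]
side gear depth 112 8.875465798690456 0.5767656014023421
side drive depth 166 11.094527211668145 0.6403034667237165
pose [415.857 213.867 167.101] yaw 3.140 | slide [-0.131 -0.154  0.067] roll 1.570 F [-0.365 -0.256  0.125] open 1.003 grip 0.0 t 14.65 j6 -1.24
```

View pics/rect.png

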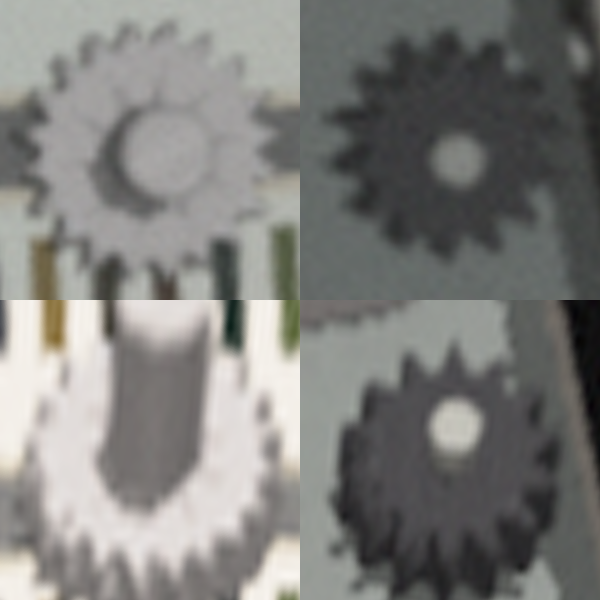

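Phases (world): gear teeth at 8.85° mod 18°, drive teeth at 10.95° mod 25.7°, centre line at 12.6°. Meshing therefore needs about −4° of gear turn. Next I grasp the knob.

{"fn": "step_arm", "kwargs": {
  "increments": [
    {"slide": [-0.03, -0.035, 0], "roll": 0.18},
    {"slide": [-0.06, -0.07, 0], "roll": 0.36},
    {"slide": [-0.09, -0.105, 0], "roll": 0.54},
    {"slide": [-0.12, -0.14, 0], "roll": 0.72},
    {"slide": [-0.131, -0.154, 0.03], "roll": 0.9}
  ],
  "fingers": 0.55
}}

```text
t: 15.28
eef_pos: [548.5, 53.3, 138.1]
tcp_rot: [3.138, 0.003, 2.229]
ft_force: [-0.0, 0.8, -0.9]
opening: 0.57
grip_force: 0.0
```

{"fn": "step_arm", "kwargs": {
  "increments": [
    {"slide": [0, 0, 0.01], "roll": 0.18},
    {"slide": [0, 0, 0.02], "roll": 0.36},
    {"slide": [0, 0, 0.03], "roll": 0.54},
    {"slide": [0, 0, 0.037], "roll": 0.67},
    {"slide": [0, 0, 0.037], "roll": 0.67}
  ]
}}

```text
t: 15.9
eef_pos: [545.8, 55.3, 99.7]
tcp_rot: [-3.14, -0.0, 1.567]
ft_force: [0.0, -0.2, -0.2]
opening: 0.552
grip_force: 0.0
```

```bash
python3 go.py 546.7 60.2 21 1.5708
```

```text
pose [545.845  55.315  99.688] yaw 1.567 | slide [0.005 0.001 0.079] roll -0.003 F [ 0.002 -0.155 -0.216] open 0.552 grip 0.0 t 15.90 j6 -0.02
```

{"fn": "step_arm", "kwargs": {
  "increments": [
    {"slide": [0.005, 0.001, 0.02], "roll": -0.003},
    {"slide": [0.005, 0.001, 0.05], "roll": -0.003},
    {"slide": [0.005, 0.001, 0.07], "roll": -0.003},
    {"slide": [0.005, 0.001, 0.078], "roll": -0.003},
    {"slide": [0.005, 0.001, 0.078], "roll": -0.003}
  ]
}}

```text
t: 16.52
eef_pos: [547.3, 60.7, 22.2]
tcp_rot: [-3.141, -0.0, 1.571]
ft_force: [0.7, 0.5, -0.4]
opening: 0.547
grip_force: 0.0
```

{"fn": "step_arm", "kwargs": {
  "increments": [
    {"slide": [0, 0, 0], "roll": 0},
    {"slide": [0, 0, 0], "roll": 0},
    {"slide": [0, 0, 0], "roll": 0},
    {"slide": [0, 0, 0], "roll": 0}
  ],
  "fingers": 0
}}

```text
t: 17.02
eef_pos: [547.7, 60.9, 22.7]
tcp_rot: [3.14, -0.0, 1.57]
ft_force: [-1.1, -0.2, 6.0]
opening: 0.33
grip_force: 30.0
```

{"fn": "step_arm", "kwargs": {
  "increments": [
    {"slide": [0, 0, -0.02], "roll": 0},
    {"slide": [0, 0, -0.05], "roll": 0},
    {"slide": [0, 0, -0.09], "roll": 0},
    {"slide": [0, 0, -0.13], "roll": 0},
    {"slide": [0, 0, -0.13], "roll": 0}
  ]
}}

```text
t: 17.65
eef_pos: [548.2, 60.9, 154.6]
tcp_rot: [3.137, -0.0, 1.57]
ft_force: [0.3, 0.6, -2.7]
opening: 0.33
grip_force: 30.0
```

```bash
python3 go.py 507.2 -258.9 150 1.499; python3 - <<'E'
from gear import *
p=state()["eef_pos"]; gear(np.array(p[:2]),p[2]-21)
E
```

```text
pose [548.161  60.923 154.55 ] yaw 1.570 | slide [-0.32  -0.041  0.005] roll 0.071 F [ 0.274  0.556 -2.705] open 0.330 grip 30.0 t 17.65 j6 -0.01
side knob top n 70 c 545.5319213867188 50.809268951416016 r 24.136938095092773 z 178.62759654747785
side face n 197 c 545.4911499023438 55.49571990966797 r 41.661705017089844 z 145.4477468458983
side gear_mid 0.83 [267.  187.6] [551.754  43.949]
side gear_knob 0.56 [263.5 176. ] [545.18  50.67]
```

{"fn": "step_arm", "kwargs": {
  "increments": [
    {"slide": [-0.04, -0.005, 0], "roll": 0.01},
    {"slide": [-0.1, -0.012, 0], "roll": 0.02},
    {"slide": [-0.16, -0.02, 0], "roll": 0.04},
    {"slide": [-0.215, -0.027, 0], "roll": 0.05},
    {"slide": [-0.265, -0.033, 0], "roll": 0.06}
  ]
}}

```text
t: 18.58
eef_pos: [513.3, -206.0, 151.3]
tcp_rot: [-3.14, -0.001, 1.509]
ft_force: [0.6, -0.1, -1.6]
opening: 0.332
grip_force: 30.0
```

{"fn": "step_arm", "kwargs": {
  "increments": [
    {"slide": [-0.04, -0.005, 0.01], "roll": 0.011},
    {"slide": [-0.054, -0.007, 0.03], "roll": 0.011},
    {"slide": [-0.054, -0.007, 0.045], "roll": 0.011},
    {"slide": [-0.054, -0.007, 0.045], "roll": 0.011}
  ]
}}

```text
t: 19.08
eef_pos: [503.2, -256.6, 105.7]
tcp_rot: [-3.139, -0.002, 1.499]
ft_force: [0.2, 0.2, -1.1]
opening: 0.332
grip_force: 30.0
```

```bash
python3 go.py 508 -258.2 94 1.499; python3 - <<'E'
from h import *
from phase import phase
s=state(); p=np.array(s["eef_pos"]); zf=p[2]-22.7+16
b=imaging.read_camera("side"); P=cloud(b); D=np.hypot(P[...,0]-p[0],P[...,1]-p[1])
f=(D<50)&(abs(P[...,2]-zf)<3.5); q=P[f][:,:2]; print(len(q),q.mean(0))
# circle fit on near rim: outermost points by angle from the tips radius 44
from scipy.optimize import least_squares
def rim(q):
    h=cv2.convexHull(q.astype(np.float32))[:,0]; h=h[h[:,1]<p[1]+5]
    r=least_squares(lambda c:np.hypot(h[:,0]-c[0],h[:,1]-c[1])-43.6,p[:2],loss="soft_l1"); return r.x,len(h),np.abs(r.fun).mean()
print("face rim",rim(q))
a=imaging.read_camera("top");Pa=cloud(a);q2=Pa[(np.hypot(Pa[...,0]-p[0],Pa[...,1]-p[1])<50)&(abs(Pa[...,2]-zf)<4)]; print("top visible",len(q2))
if len(q2)>50:
    h=q2[:,:2]; print(h.min(0),h.max(0))
u=proj(b,p)[0].astype(int); save(b,"hover.png",[u[0]-60,u[1]-45,u[0]+60,u[1]+45],5)
E
```

```text
pose [ 503.201 -256.563  105.665] yaw 1.499 | slide [-0.001  0.005  0.012] roll 0.000 F [ 0.152  0.188 -1.121] open 0.332 grip 30.0 t 19.07 j6 -0.52
866 [ 501.944 -269.83 ]
face rim (array([ 502.007, -257.179]), 15, np.float64(0.48991756954903753))
top visible 117
[ 512.792 -259.526] [ 544.656 -226.305]
```

View pics/hover.png

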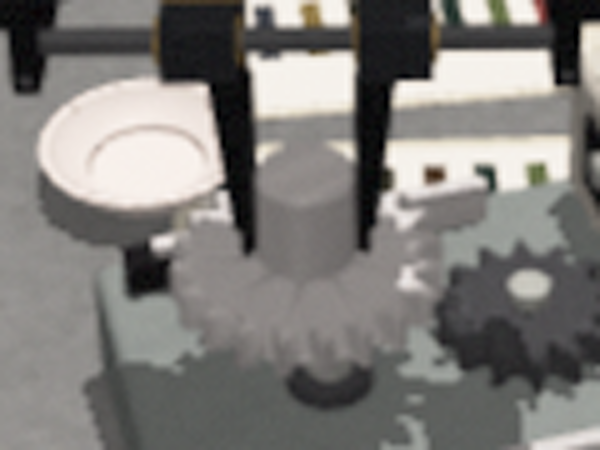

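The gear hovers over the stub shoulder (stub base shows at (330,385)), with the drive gear at right (525,310). The fingers hold the knob squarely. The target is about (508.5, −258.8).

{"fn": "step_arm", "kwargs": {
  "increments": [
    {"slide": [-0.001, 0.003, 0.005], "roll": 0},
    {"slide": [-0.0018, 0.0055, 0.009], "roll": 0},
    {"slide": [-0.0018, 0.0055, 0.009], "roll": 0}
  ]
}}

```text
t: 19.55
eef_pos: [509.2, -259.6, 97.9]
tcp_rot: [-3.141, -0.0, 1.499]
ft_force: [0.0, 1.2, -1.6]
opening: 0.329
grip_force: 30.0
```

```bash
cat > near.py <<'E'
from h import *
from scipy.optimize import least_squares
s=state(); p=np.array(s["eef_pos"]); zf=p[2]-22.7+16
for n in("side","top"):
    b=imaging.read_camera(n); P=cloud(b); D=np.hypot(P[...,0]-p[0],P[...,1]-p[1])
    q=P[(D<50)&(abs(P[...,2]-zf)<3.5)][:,:2]
    if n=="side":
        h=cv2.convexHull(q.astype(np.float32))[:,0]; h=h[h[:,1]<p[1]+5]
        c=least_squares(lambda c:np.hypot(h[:,0]-c[0],h[:,1]-c[1])-43.6,p[:2],loss="soft_l1").x; print("gear side",c,"minus tcp",c-p[:2])
    else: c=p[:2]+[-1.5,.8]
    v=q-c; d=np.hypot(*v.T); m=(d>36.5)&(d<43.5); th=np.arctan2(v[m,1],v[m,0]); F=np.exp(-20j*th).sum()
    print(n,"gear phase",m.sum(),np.rad2deg(-np.angle(F))/20%18,abs(F)/m.sum())
    q=P[(np.hypot(P[...,0]-574.6,P[...,1]+244)<40)&(abs(P[...,2]-62)<2.5)][:,:2]
    if len(q)>100: print(n,"drive",len(q),cv2.minEnclosingCircle(q.astype(np.float32)))
E
python3 near.py; python3 go.py 508.5 -258.8 94 1.499
```

```text
gear side [ 508.498 -260.399] minus tcp [-0.742 -0.775]
side gear phase 203 4.6847272387495025 0.6271426790317106
side drive 492 ((581.4161987304688, -246.93228149414062), 34.77475357055664)
top gear phase 7 6.78495219787298 0.7351540727533148
top drive 249 ((576.7131958007812, -243.22743225097656), 28.61079216003418)
pose [ 509.125 -259.702   98.119] yaw 1.499 | slide [ 0.001 -0.001  0.004] roll -0.000 F [-0.965 -0.472 -2.694] open 0.329 grip 30.0 t 19.65 j6 -0.52
```

Gear phase is 4.68° against a wanted 4.7°, and its centre is within 0.5 mm of the stub. Descending gently.

{"fn": "step_arm", "kwargs": {
  "increments": [
    {"slide": [0.0003, -0.0004, 0.003], "roll": 0},
    {"slide": [0.0003, -0.0004, 0.006], "roll": 0},
    {"slide": [0.0003, -0.0004, 0.009], "roll": 0},
    {"slide": [0.0003, -0.0004, 0.009], "roll": 0}
  ]
}}

```text
t: 20.15
eef_pos: [508.6, -259.4, 88.8]
tcp_rot: [-3.141, -0.0, 1.499]
ft_force: [-0.1, 0.4, -1.5]
opening: 0.326
grip_force: 30.0
```

{"fn": "step_arm", "kwargs": {
  "increments": [
    {"slide": [0, 0, 0.001], "roll": 0},
    {"slide": [0, 0, 0.002], "roll": 0},
    {"slide": [0, 0, 0.002], "roll": 0}
  ]
}}

```text
t: 20.52
eef_pos: [508.6, -259.4, 87.0]
tcp_rot: [-3.142, -0.0, 1.499]
ft_force: [-0.5, 0.1, -1.9]
opening: 0.329
grip_force: 30.0
```

{"fn": "step_arm", "kwargs": {
  "increments": [
    {"slide": [0, 0, 0.001], "roll": 0},
    {"slide": [0, 0, 0.002], "roll": 0},
    {"slide": [0, 0, 0.002], "roll": 0}
  ]
}}

```text
t: 20.9
eef_pos: [508.6, -259.4, 85.0]
tcp_rot: [-3.141, -0.0, 1.499]
ft_force: [-0.2, -0.1, -2.0]
opening: 0.332
grip_force: 30.0
```

{"fn": "step_arm", "kwargs": {
  "increments": [
    {"slide": [0, 0, 0.001], "roll": 0},
    {"slide": [0, 0, 0.0015], "roll": 0}
  ]
}}

```text
t: 21.15
eef_pos: [508.7, -259.4, 83.5]
tcp_rot: [-3.142, -0.0, 1.499]
ft_force: [0.3, 0.1, -1.6]
opening: 0.327
grip_force: 30.0
```

{"fn": "step_arm", "kwargs": {
  "increments": [
    {"slide": [0, 0, 0.001], "roll": 0},
    {"slide": [0, 0, 0.0015], "roll": 0}
  ]
}}

```text
t: 21.4
eef_pos: [508.6, -259.4, 82.0]
tcp_rot: [-3.142, -0.0, 1.499]
ft_force: [-0.3, 0.7, -1.6]
opening: 0.331
grip_force: 30.0
```

{"fn": "step_arm", "kwargs": {
  "increments": [
    {"slide": [0, 0, 0.001], "roll": 0},
    {"slide": [0, 0, 0.0015], "roll": 0}
  ]
}}

```text
t: 21.65
eef_pos: [508.7, -259.4, 80.5]
tcp_rot: [-3.142, -0.0, 1.499]
ft_force: [0.1, 0.7, -2.7]
opening: 0.329
grip_force: 30.0
```

{"fn": "step_arm", "kwargs": {
  "increments": [
    {"slide": [0, 0, 0.001], "roll": 0.015},
    {"slide": [0, 0, 0.002], "roll": 0},
    {"slide": [0, 0, 0.003], "roll": -0.015},
    {"slide": [0, 0, 0.003], "roll": 0}
  ]
}}

```text
t: 22.15
eef_pos: [508.7, -259.4, 77.5]
tcp_rot: [-3.141, -0.0, 1.498]
ft_force: [-0.2, -0.4, -2.2]
opening: 0.329
grip_force: 30.0
```

{"fn": "step_arm", "kwargs": {
  "increments": [
    {"slide": [0, 0, 0.001], "roll": 0.01},
    {"slide": [0, 0, 0.002], "roll": -0.01},
    {"slide": [0, 0, 0.0025], "roll": 0}
  ]
}}

```text
t: 22.52
eef_pos: [508.6, -259.4, 75.0]
tcp_rot: [-3.141, -0.0, 1.499]
ft_force: [0.4, 0.1, -2.6]
opening: 0.328
grip_force: 30.0
```

{"fn": "step_arm", "kwargs": {
  "increments": [
    {"slide": [0, 0, 0.0005], "roll": 0},
    {"slide": [0, 0, 0.001], "roll": 0}
  ]
}}

```text
t: 22.78
eef_pos: [508.7, -259.4, 74.1]
tcp_rot: [3.142, -0.0, 1.499]
ft_force: [1.1, -0.2, -1.9]
opening: 0.329
grip_force: 30.0
```

{"fn": "step_arm", "kwargs": {
  "increments": [
    {"slide": [0, 0, 0.0005], "roll": 0},
    {"slide": [0, 0, 0.001], "roll": 0}
  ]
}}

```text
t: 23.02
eef_pos: [508.7, -259.5, 73.7]
tcp_rot: [3.141, 0.0, 1.499]
ft_force: [-2.7, 0.9, 10.5]
opening: 0.328
grip_force: 30.0
```

{"fn": "step_arm", "kwargs": {
  "increments": [
    {"slide": [0, 0, 0.0005], "roll": 0},
    {"slide": [0, 0, 0.0007], "roll": 0}
  ]
}}

```text
t: 23.28
eef_pos: [508.7, -259.5, 73.6]
tcp_rot: [3.141, 0.0, 1.499]
ft_force: [-5.0, 2.5, 14.3]
opening: 0.328
grip_force: 30.0
```

Seated: there is a hard stop at 73.7, just as predicted. I'll release and lift away.

{"fn": "step_arm", "kwargs": {
  "increments": [
    {"slide": [0, 0, -0.0005], "roll": 0},
    {"slide": [0, 0, -0.0005], "roll": 0},
    {"slide": [0, 0, -0.0005], "roll": 0},
    {"slide": [0, 0, -0.0005], "roll": 0}
  ],
  "fingers": 0.55
}}

```text
t: 23.78
eef_pos: [508.7, -259.4, 72.8]
tcp_rot: [-3.141, -0.0, 1.499]
ft_force: [-0.6, 0.5, 0.1]
opening: 0.548
grip_force: 0.0
```

{"fn": "step_arm", "kwargs": {
  "increments": [
    {"slide": [0, 0, -0.015], "roll": 0},
    {"slide": [0, 0, -0.04], "roll": 0},
    {"slide": [0, 0, -0.08], "roll": 0},
    {"slide": [0.05, -0.02, -0.11], "roll": 0},
    {"slide": [0.1, -0.02, -0.11], "roll": 0}
  ]
}}

```text
t: 24.4
eef_pos: [495.8, -157.7, 186.0]
tcp_rot: [3.137, 0.001, 1.497]
ft_force: [0.5, 0.5, -0.4]
opening: 0.547
grip_force: 0.0
```

{"fn": "step_arm", "kwargs": {
  "increments": [
    {"slide": [0.06, 0, 0], "roll": 0},
    {"slide": [0.12, 0, 0], "roll": 0},
    {"slide": [0.18, 0, 0], "roll": 0}
  ]
}}

```text
t: 24.78
eef_pos: [508.9, 23.1, 184.1]
tcp_rot: [3.14, -0.0, 1.499]
ft_force: [0.6, -0.1, 0.7]
opening: 0.552
grip_force: 0.0
```

```bash
python3 - <<'E'
from h import *
A=[]
for n in("top","side"):
    c=imaging.read_camera(n);P=cloud(c);D=np.hypot(P[...,0]-508,P[...,1]+259)
    for nm,z,r in(("face",67,48),("knob",99,22)):
        q=P[(D<r)&(abs(P[...,2]-z)<5)]
        if len(q)>10: print(n,nm,len(q),cv2.minEnclosingCircle(q[:,:2].astype(np.float32)),"z",np.percentile(q[:,2],[20,50,80]))
    u=proj(c,[535,-250,60])[0].astype(int); A.append(cv2.resize(c["color"][u[1]-50:u[1]+50,u[0]-50:u[0]+50],(400,400),interpolation=2))
cv2.imwrite("pics/fit.png",np.hstack(A)[...,::-1])
E
```

```text
top face 820 ((507.7578125, -257.2252502441406), 45.303504943847656) z [64.026 65.56  67.085]
top knob 184 ((505.8535461425781, -258.47772216796875), 15.968220710754395) z [95.826 97.356 98.999]
side face 1063 ((510.17742919921875, -259.847412109375), 46.2290153503418) z [65.278 66.5   67.443]
side knob 223 ((508.33441162109375, -261.2972106933594), 16.261632919311523) z [97.434 98.53  99.264]
```

View pics/fit.png

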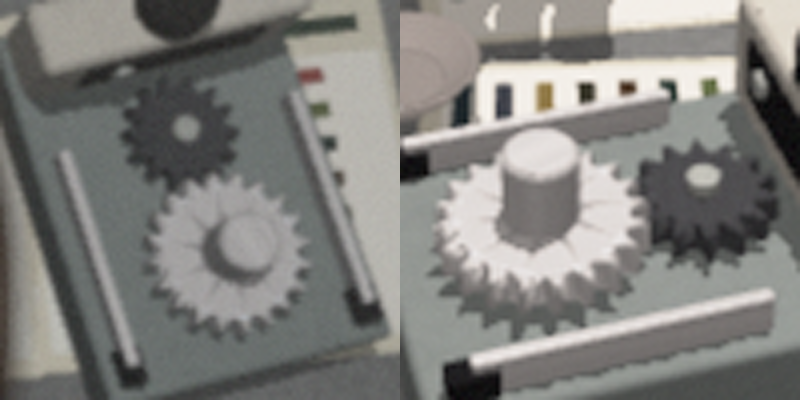

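The gear sits level on the stub, knob up, with its teeth meshing the drive gear at (185,185) in the top crop and (645,210) in the side crop. Face and knob heights (about 66.5 and 98.5 mm) match a fully home fit. Handing in.

```bash
python3 -c "
from h import *
print(env.job_done())"
```

```text
the job is handed in; nothing more can be done
None
```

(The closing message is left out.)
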